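# Set up the tag punch press

### The job

Get the blue hand punch press ready for thick tags: first push its lever all the way back so that the ram is up, then turn the steel depth sleeve to 7 by pushing its peg round, and lock it there by pushing the latch fully home into the sleeve. Last, hang the pail by its handle on the two-pronged hanger at the side of the press, and leave the other things on the table where they are.

Things in the scene. Friction and masses are not known exactly. Their poses are not given: they have to be found in the camera images.
- press: blue cast hand punch press fixed to the table; origin on the table under its middle; its x points away from its front, y to its left, z up. Base 230 x 140 mm. Head: slab, x -100 to 120, y +-66 mm, top 160 mm above the table, carrying the sleeve (front end) and the latch behind it. Lever on the right side (-y), hanger on the left (+y)
- dial_centre (a point): on the sleeve's vertical axis, top of the aluminium scale plate (radius 66 mm), 164 mm above the table, 30 mm in front of the press's origin. Ten black radial marks are values 0 to 9, 18 degrees apart, counter-clockwise from above: 0 at the left end, 9 at the right end (as seen from the robot); 0 and 5 are the long marks
- sleeve (a joint): angle of the depth sleeve (toothed steel disc, radius 45 mm, top 28 mm above the plate), rad: 0 at mark 0, pi/10 per mark, 2.199 at mark 7, 2.827 at mark 9, growing counter-clockwise from above. It clicks into a detent at each mark; about 6 N at the peg moves it on. The latch, when home, stops it
- peg (a point): top of the upright steel peg on the sleeve, which is its pointer: 10 mm thick, 45 mm tall above the sleeve's top face, 34 mm from the axis. The value is the mark beside which the peg stands; at value n it stands 99 + 18 n degrees counter-clockwise from the press's x axis
- latch (a joint): slide of the steel latch in m: 0 withdrawn, 0.017 home (its 4 mm tongue between two teeth of the sleeve). Moves along the press's -x; friction 2 N. It goes home only with the sleeve in a detent
- latch_tab (a point): middle of the top edge of the latch's upright tab: a plate 40 mm wide (y), 10 mm thick (x), top 213 mm and foot 175 mm above the table; 98 mm behind the sleeve's axis when withdrawn
- lever (a joint): angle of the press lever in rad: 0 pushed right back against its stop (ram up, lever leaning 20 degrees backwards), growing as it comes forward and down to the front; stays where it is left (about 3 N at the knob)
- lever_knob (a point): centre of the black ball knob (30 mm diameter) at the end of the lever, a 12 mm steel rod; the knob is 170 mm from the lever's pivot, which lies at x 50, y -105, z 100 mm in the press's frame, its axis along y
- pail: open steel pail, 90 mm wide, 72 mm high, with a rigid upright bow handle; origin under its middle, z up. The handle is a 10 mm bar: its level, square top lies along the pail's y, 94 mm long, axis 125 mm above the pail's bottom, on two uprights. 200 g
- pail_bar (a point): middle of the handle's level top bar
- hanger (a point): where the middle of the pail's bar lies when hung: x 5, y 135, z 160 mm in the press's frame, axes as the press. Two 8 mm prongs along x, 27 mm either side in y, open between, tops 5 mm below this point, running from 60 mm behind to 35 mm in front, then turned up 19 mm. The bar lies across both, the prongs inside the bow
- tin: plain steel tin like the pail but with no handle; stays where it is
- carton: white milk carton, 70 x 70 x 168 mm; stays
- spool: orange thread spool, 48 mm wide, 60 mm high; stays
- spool2: pale wooden spool of the same size; stays
- wood_block: pale block 140 x 45 x 30 mm; stays
Not all that is in view belongs to the job. Leave any orange or yellow look-alike of the pail alone.

How it is judged:
By the outcome, as a careful person would: the job done as asked, in the order asked, and still so for the second after the job is handed in, with the robot touching nothing.
It also fails if it takes over 72 s, if anything falls off the work surface, if the arm or the gripper's body presses on something with over 40 N, if the wrist force passes 120 N, or if a joint passes its speed limit or range.

### The arm

A 6-joint arm with a two-finger parallel gripper is mounted at the origin on the work surface. World frame = base frame: x ahead of the robot, y to its left, z up, the work surface at z = 0. Lengths are in m, angles in rad, forces in N, time in s.
With the tool pointing down it reaches from about 0.375 to 0.975 m from the base axis. Payload 3.8 kg.
Tool frame: the origin (TCP) lies between the finger pads; the fingertips stand 14 mm ahead of it and the grasp point (between the pads) lies 5 mm behind it (manip.nose_length is the distance from the TCP to the fingertips, in m); z points along the fingers, y is the line along which they close (so a half turn about z gives the same grasp; the last joint's range is limited). The gripper opens to 85 mm and grips with 20 to 120 N. Pads are 22 mm wide; open, the fingers measure 114 mm over their backs; the gripper's body (76 mm by 85 mm) begins 54 mm behind the grasp point. The pads swing forward as they close: fully open they stand 13 mm farther back than shut.
Start: joints at [-1.14, 0.264, 1.604, -0, 1.274, -0.037], TCP at [0.304, -0.602, 0.245] pointing down, gripper open.
Joint ranges: [-2.63, 2.63], [-0.94, 2.18], [0.31, 2.57], [-1.31, 4.45], [0, 2.66], [-2.55, 2.55]. Speed limits (rad/s): [2.57, 2.57, 3.14, 3.14, 3.14, 3.14].

### API

Orientations are given as a unit quaternion [w, x, y, z].
In Python, from plant import manip gives the robot as it stands.
- The arm moves only by the tool arm_command, never from a script. Its argument "rows" is one flat list of numbers, 7 for each row, row after row: the opening, from 0 (shut) to 1 (fully open), then the shift along the tool's x, y, z in units of 15 cm (1.0 is 15 cm), then the turn, a rotation vector about the tool's x, y, z in units of 6 degrees (1.0 is 6 degrees). In form: [claw, dx, dy, dz, wx, wy, wz, claw, dx, dy, dz, wx, wy, wz, ...]. A call has 1 to 10 rows; each row shifts and turns the commanded pose from where the row before left it, along the tool's axes as they then stand; what a row does not reach is not made up. A row lasts 1/8 s, in which the tool goes at most 62.5 mm and 10.7 degrees, less where a joint would pass 70% of its speed; a pose out of reach is approached as far as the arm can. A call with a number of a shift or a turn outside -1 to 1 is refused whole. A call with a gripper value outside its range is refused whole. The fingers move at their own pace and stop on an object; the grip force is fixed at half the most. Time passes only in rows, so rows that do not move let the fingers close. It gives the time, the measured TCP pose, the force, the opening and the grip force at its end, in the units of the state.
- manip.read_state(): the state, without advancing time (a new reading comes with each control period).
- manip.snapshot(name): name is "scene" or "top"; returns (picture, depth): 400x640x3 uint8, red, green, blue; 400x640 float32, m along the optical axis (not along the pixel's ray), 0 where there is no reading.
- manip.camera_model(name): a dict with "fovy" (degrees; the focal length in pixels is half the picture's height over the tangent of half this angle, whatever the lens; pixels are square), "cx", "cy" (the principal point, pixels), "rvec" (rotation vector, rad) and "tvec" (3), from world to camera coordinates, as OpenCV has them. Camera axes: x right, y down, z forward; pixel columns grow to the right and rows downward; lengths in m; the calibration is good to about 2 mm. A picture is of the moment at which its call begins. camera_model takes no time and is no camera call.
- manip.hand_in(): hands the job in; it is judged then, once.
Trained networks look in the newest picture that a camera, given by its name, has taken for a name from the list of things; names that differ only in an ending like _2 or _b are one class to them, and where a whole thing is asked for, a point or a joint stands for the part that bears it (a point fixed in the world has none). Each returns a list of dicts, best first, with "p" (0 to 1); they miss things now and then, are a little off and sometimes report something else, mostly with a low value. They report only what shows in the picture. A call takes as long as a camera call. They do not tell look-alikes from the thing itself.
- manip.find_in(thing, camera): "box" ([left, top, right, bottom] in pixels, round what is visible of it).
The state is a dict: "time": time; "joint_positions": joint angles; "joint_vel": joint speeds; "effort": joint torques, N m; "tcp_pos": TCP position; "tcp_rot": TCP orientation; "ft_force": force on the tool from outside, world axes, zero at the start; "moment": the same for the moment, N m; "grip_width": finger opening in m; "grip_force": force on a finger pad.
Only numpy, scipy, OpenCV 4.12 (cv2) and the standard library are available. Lean on these libraries where they do the work, as an engineer would, in place of code of your own. Each camera call takes 0.05 s, during which the arm holds its last target. There are 200 camera calls.

## Working session

There is one attempt and no reset: what is moved stays moved. The work goes in short steps, Python scripts to look and compute and a tool call to move; the robot and the scene stay as the last step left them, time stands still between calls to the robot, and variables do not carry over. Pictures are saved under pics/ and viewed, at most 10 in all, crops included, and the job is handed in when it is done.

Besides the shell and the picture viewer there is one more tool, called after "Call:" as a command line: name --argument value ..., lists and objects as JSON in quotes. arm_command: Moves the arm, as the interface text tells. Its arguments: {"type":"object","properties":{"rows":{"type":"array","items":{"type":"number","minimum":-1,"maximum":1}}},"required":["rows"]}

```bash
ls; mkdir -p pics
cat > h.py <<'E'
import numpy as np, cv2
from plant import manip
def cam(n):
    c=manip.camera_model(n); f=200/np.tan(np.radians(c["fovy"])/2)
    R=cv2.Rodrigues(np.array(c["rvec"],float))[0]; return f,c["cx"],c["cy"],R,np.array(c["tvec"],float)
def world(n,u,v,d):
    f,cx,cy,R,t=cam(n); u,v,d=map(np.asarray,(u,v,d))
    p=np.stack([(u-cx)/f*d,(v-cy)/f*d,d*np.ones_like(u,dtype=float)],-1); return (p-t)@R
def pix(n,P):
    f,cx,cy,R,t=cam(n); p=R@np.asarray(P,float)+t; return np.array([f*p[0]/p[2]+cx,f*p[1]/p[2]+cy])
def onz(n,u,v,z):
    a=world(n,u,v,1.0); b=world(n,u,v,2.0); return a+(b-a)*(z-a[2])/(b[2]-a[2])
def cloud(n,D):
    v,u=np.mgrid[0:400,0:640]; return world(n,u.astype(float),v.astype(float),D)
E
python3 - <<'E'
from h import *
np.set_printoptions(precision=3,suppress=True)
s=manip.read_state(); print(s)
for n in("scene","top"):
    I,D=manip.snapshot(n); cv2.imwrite(f"pics/{n}0.png",I[:,:,::-1]); np.savez(f"{n}0.npz",I=I,D=D); print(n,(D>0).mean(), manip.camera_model(n))
    for t in ["press","sleeve","peg","latch_tab","lever_knob","pail","pail_bar","tin","carton","spool","spool2","wood_block"]:
        print(t,[(np.round(r["box"]).astype(int).tolist(),round(r["p"],2)) for r in manip.find_in(t,n)][:4])
E
```

```text
pics
{'time': 0.0, 'joint_positions': array([-1.14 ,  0.265,  1.605, -0.   ,  1.274, -0.037]), 'joint_vel': array([ 0.002, -0.   ,  0.   , -0.   , -0.   , -0.001]), 'effort': array([  0.001, -51.511, -36.732,  -0.   ,   0.013,   0.   ]), 'tcp_pos': array([ 0.304, -0.602,  0.244]), 'tcp_rot': array([-0.001,  0.973,  0.232, -0.   ]), 'ft_force': array([ 0.171,  0.346, -0.455]), 'moment': array([-0.09 ,  0.054,  0.018]), 'grip_force': 0.0, 'grip_width': 0.08504849594881965}
scene 0.994765625 {'fovy': 54.18567028914089, 'cx': 323.7542041798831, 'cy': 196.52500177573836, 'rvec': array([ 1.432,  2.217, -0.851]), 'tvec': array([ 0.289, -0.184,  1.53 ])}
press [([275, 182, 380, 301], 0.9)]
sleeve [([309, 202, 340, 234], 0.87)]
peg [([308, 198, 342, 233], 0.57)]
latch_tab [([298, 230, 314, 248], 0.64)]
lever_knob [([275, 182, 296, 238], 0.79), ([246, 164, 285, 205], 0.29)]
pail [([232, 132, 263, 171], 0.87), ([186, 140, 224, 176], 0.83), ([246, 165, 283, 204], 0.76)]
pail_bar [([236, 132, 260, 174], 0.72), ([280, 137, 307, 176], 0.56), ([249, 166, 280, 203], 0.55)]
tin [([443, 236, 478, 274],
[... 429 characters left out ...]
])}
press [([264, 153, 346, 226], 0.73)]
sleeve [([310, 160, 318, 175], 0.38)]
peg [([297, 178, 326, 203], 0.73)]
latch_tab [([308, 160, 319, 174], 0.7)]
lever_knob [([337, 175, 344, 193], 0.59)]
pail [([374, 224, 405, 250], 0.94), ([368, 267, 392, 289], 0.93), ([442, 233, 472, 254], 0.91), ([410, 248, 444, 271], 0.72)]
pail_bar [([370, 267, 395, 288], 0.93), ([441, 231, 474, 254], 0.92), ([414, 248, 442, 272], 0.77), ([379, 222, 407, 248], 0.72)]
tin [([196, 222, 224, 246], 0.87)]
carton [([162, 157, 203, 194], 0.57)]
spool [([327, 246, 343, 258], 0.57), ([217, 180, 233, 191], 0.56)]
spool2 [([327, 246, 343, 258], 0.57), ([217, 180, 233, 191], 0.56)]
wood_block [([370, 166, 406, 185], 0.6)]
```

Run:
```python
import cv2
a=cv2.imread("pics/scene0.png")[110:330,160:500]; b=cv2.imread("pics/top0.png")[130:310,150:490]
cv2.imwrite("pics/a1.png",cv2.resize(a,None,fx=2.35,fy=2.35,interpolation=2)); cv2.imwrite("pics/b1.png",cv2.resize(b,None,fx=2.35,fy=2.35,interpolation=2))
```

```text
(no output)
```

View pics/a1.png

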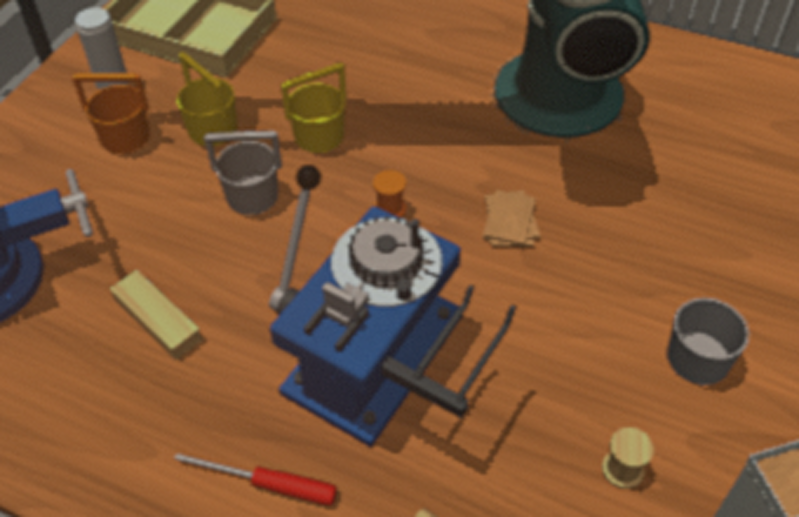

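View pics/b1.png

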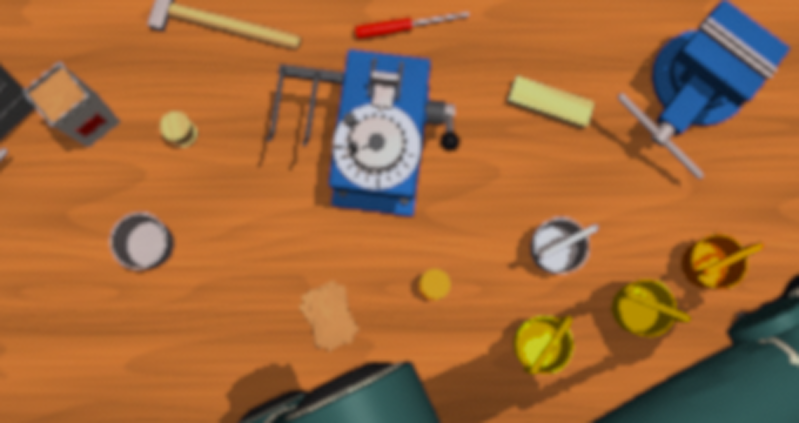

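The steel pail is at top (390,237) / scene (265,185). The orange (top 457,243) and two yellow (top 427,260; 380,278) pails are look-alikes. The press sits at top about (312,187), its hanger on the left and the lever knob at (341,190). The peg looks dark, near the left of the sleeve.

Run:
```python
from h import *
np.set_printoptions(precision=4,suppress=True)
for n in("top","scene"):
    z=np.load(f"{n}0.npz"); I=z["I"].astype(int);D=z["D"];P=cloud(n,D)
    blue=(I[...,2]>I[...,0]+30)&(I[...,2]>I[...,1]+15)
    m=(P[...,2]>.15)&(P[...,2]<.172)
    # press region
    R=(P[...,0]>.3)&(P[...,0]<.85)&(np.abs(P[...,1])<.35)
    q=P[blue&R&m]; c=np.median(q,0); 
    mm=m&R&(np.hypot(P[...,0]-c[0],P[...,1]-c[1])<.16)
    q=P[mm][:,:2]; r=cv2.minAreaRect((q*1000).astype(np.float32)); print(n,"slab",r,len(q),np.median(P[blue&mm][:,2]))
    hi=R&(P[...,2]>.2)&(np.hypot(P[...,0]-c[0],P[...,1]-c[1])<.2)
    lab,k=cv2.connectedComponents(hi.astype(np.uint8))[::-1]
    for i in range(1,k):
        s=lab==i
        if s.sum()>3: print("  high",s.sum(),np.argwhere(s).mean(0)[::-1],P[s].mean(0),P[s].max(0),P[s].min(0))
    # pail
    b={"top":(370,220,408,254),"scene":(240,160,288,210)}[n]
    s=np.zeros(D.shape,bool); s[b[1]:b[3],b[0]:b[2]]=1
    bar=s&(P[...,2]>.105)&(P[...,2]<.15); body=s&(P[...,2]>.02)&(P[...,2]<.09)
    q=P[bar]; d=np.linalg.svd(q[:,:2]-q[:,:2].mean(0),full_matrices=False)[2][0]
    print("  bar",len(q),q.mean(0),(q.max(0)+q.min(0))/2,q.max(0)-q.min(0),np.degrees(np.arctan2(d[1],d[0])),q[:,2].max())
    print("  body",P[body].min(0),P[body].max(0))
```

```text
top slab ((589.336669921875, -62.89588928222656), (219.7848663330078, 220.65731811523438), 81.46585083007812) 1564 0.1593478660172435
  high 41 [313.9756 162.8293] [ 0.643  -0.0735  0.2104] [ 0.6494 -0.0561  0.219 ] [ 0.6377 -0.091   0.2004]
  high 68 [341.25   189.8088] [ 0.5363 -0.1633  0.2564] [ 0.5691 -0.1495  0.2665] [ 0.5216 -0.1756  0.2013]
  high 14 [301.  192.5] [ 0.5343 -0.0291  0.2262] [ 0.5418 -0.025   0.2398] [ 0.531  -0.0329  0.2003]
  bar 81 [ 0.4046 -0.3504  0.1287] [ 0.405  -0.3518  0.1226] [0.0498 0.0912 0.0261] 117.53942966854389 0.13561030558267037
  body [ 0.3617 -0.3952  0.0203] [ 0.4495 -0.3071  0.0893]
scene slab ((601.2281494140625, -39.97850036621094), (210.07186889648438, 264.22613525390625), 13.719743728637695) 2236 0.1593075034288435
  high 159 [289.5723 190.0692] [ 0.5476 -0.1648  0.2419] [ 0.569  -0.1523  0.2668] [ 0.5229 -0.177   0.2001]
  high 33 [335.9091 207.4848] [ 0.5388 -0.0302  0.2231] [ 0.5432 -0.0261  0.2362] [ 0.5311 -0.0362  0.2019]
  high 81 [303.4815 235.037 ] [ 0.6469 -0.0744  0.2095] [ 0.6527 -0.0558  0.2154] [ 0.6387 -0.0948  0.2001]
  bar 134 [ 0.4071 -0.3533  0.1252] [ 0.408  -0.3549  0.1207] [0.0513 0.0924 0.0296] 116.56696126914932 0.13547151482662437
  body [ 0.2838 -0.5027  0.0201] [ 0.4517 -0.3069  0.0896]
```

Run:
```python
import cv2
a=cv2.imread("pics/scene0.png")[175:305,265:400]; b=cv2.imread("pics/top0.png")[145:235,255:355]
a=cv2.resize(a,(400,385),interpolation=2); b=cv2.resize(b,(400,360),interpolation=2)
b=cv2.copyMakeBorder(b,0,25,0,0,0); cv2.imwrite("pics/c1.png",cv2.hconcat([a,b]))
```

```text
(no output)
```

View pics/c1.png

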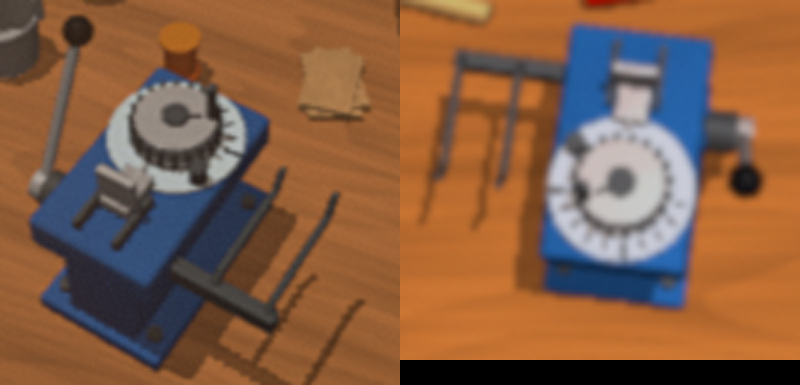

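Run:
```python
from h import *
from scipy.optimize import least_squares
np.set_printoptions(precision=4,suppress=True)
for n in("top","scene"):
    z=np.load(f"{n}0.npz"); I=z["I"].astype(int);D=z["D"];P=cloud(n,D)
    blue=(I[...,2]>I[...,0]+30)&(I[...,2]>I[...,1]+15)
    L=(np.hypot(P[...,0]-.58,P[...,1]+.07)<.16)
    m=blue&(P[...,2]>.155)&(P[...,2]<.163)&L
    r=cv2.minAreaRect((P[m][:,:2]*1000).astype(np.float32)); print(n,"slab",r)
    # plate: bright, z .16-.168
    w=(I.min(-1)>120)&(P[...,2]>.158)&(P[...,2]<.169)&L
    q=P[w]; r=cv2.minEnclosingCircle((q[:,:2]*1000).astype(np.float32)); print("plate",r,len(q),np.median(q[:,2]))
    s=(P[...,2]>.187)&(P[...,2]<.197)&(np.hypot(P[...,0]-.553,P[...,1]+.062)<.06)
    r=cv2.minEnclosingCircle((P[s][:,:2]*1000).astype(np.float32)); print("sleeve",r,s.sum(),np.median(P[s][:,2]),P[s][:,:2].mean(0))
    k=(I.max(-1)<60)&(P[...,2]>.22)&(np.hypot(P[...,0]-.53,P[...,1]+.163)<.04)
    q=P[k]; print("knob",k.sum(),q.mean(0),(q.max(0)+q.min(0))/2, q.max(0))
    # hanger dark
    h=(P[...,2]>.135)&(P[...,2]<.19)&(P[...,1]>.015)&(P[...,1]<.16)&(P[...,0]>.5)&(P[...,0]<.68)
    q=P[h]; print("hanger",len(q),q.min(0),q.max(0))
    # dark thing on the plate
    d=(I.max(-1)<90)&(P[...,2]>.165)&(np.hypot(P[...,0]-.553,P[...,1]+.062)<.08)
    print("dark",[tuple(x) for x in np.round(P[d][::4],3)][:30])
```

```text
top slab ((587.7755737304688, -64.91584777832031), (130.4512481689453, 218.44224548339844), 82.3415756225586)
plate ((576.1445922851562, -60.48812484741211), 92.01213073730469) 514 0.16365736330652425
sleeve ((551.426513671875, -56.023155212402344), 48.59882736206055) 389 0.1917855614957179 [ 0.5496 -0.0616]
knob 37 [ 0.5365 -0.1613  0.2616] [ 0.5379 -0.1622  0.2602] [ 0.549  -0.1523  0.2665]
hanger 217 [0.5483 0.0183 0.1352] [0.6798 0.1044 0.1743]
dark [(np.float64(0.585), np.float64(-0.017), np.float64(0.184)), (np.float64(0.581), np.float64(-0.02), np.float64(0.184)), (np.float64(0.537), np.float64(-0.026), np.float64(0.24)), (np.float64(0.532), np.float64(-0.026), np.float64(0.23)), (np.float64(0.534), np.float64(-0.021), np.float64(0.185))]
scene slab ((590.2009887695312, -67.04611206054688), (129.07534790039062, 216.72193908691406), 82.26044464111328)
plate ((548.3440551757812, -60.98042297363281), 66.97916412353516) 451 0.16362402232935014
sleeve ((548.9503784179688, -61.87053680419922), 45.88981628417969) 551 0.19160691745632413 [ 0.5529 -0.0625]
knob 67 [ 0.5426 -0.1619  0.2
[... 1205 characters left out ...]
42), np.float64(-0.049), np.float64(0.19)), (np.float64(0.534), np.float64(-0.026), np.float64(0.192)), (np.float64(0.559), np.float64(-0.066), np.float64(0.196)), (np.float64(0.552), np.float64(-0.057), np.float64(0.193)), (np.float64(0.537), np.float64(-0.024), np.float64(0.192)), (np.float64(0.56), np.float64(-0.062), np.float64(0.194)), (np.float64(0.556), np.float64(-0.052), np.float64(0.195)), (np.float64(0.56), np.float64(-0.059), np.float64(0.192)), (np.float64(0.573), np.float64(-0.093), np.float64(0.185)), (np.float64(0.575), np.float64(-0.092), np.float64(0.183)), (np.float64(0.578), np.float64(-0.094), np.float64(0.182)), (np.float64(0.547), np.float64(-0.02), np.float64(0.184))]
```

The steel pail (scene 265,185; top 390,237) is the only uncoloured one with a handle; the tin has none. Layout found: press yaw is -7.7°, dial centre (.549,-.061), and the peg is at value 1. The lever leans about 26° forward.

```bash
cat >> h.py <<'E'
from scipy.spatial.transform import Rotation as Ro
YAW=np.radians(-7.7); U=np.array([np.cos(YAW),np.sin(YAW),0]); V=np.array([-U[1],U[0],0]); Z=np.array([0,0,1.])
DIAL=np.array([.5494,-.0609,.164]); ORG=DIAL+.03*U; ORG[2]=0
def press(x,y,z): return ORG+x*U+y*V+z*Z
def cur():
    s=manip.read_state(); w=s["tcp_rot"]; return np.array(s["tcp_pos"]),Ro.from_quat([w[1],w[2],w[3],w[0]])
def down(yawdeg): # tool x at yaw, z down
    a=np.radians(yawdeg); x=np.array([np.cos(a),np.sin(a),0]); z=-Z; return Ro.from_matrix(np.stack([x,np.cross(z,x),z],1))
def rows(wps,claw,nd=3,p=None,R=None):
    """wps: list of (pos,yawdeg,nrows); prints rows"""
    if p is None: p,R=cur()
    for tp,ty,n in wps:
        out=[];T=down(ty); p0=p.copy(); rv=(R.inv()*T).as_rotvec(); R0=R
        for i in range(n):
            goal=p0+(tp-p0)*(i+1)/n
            sh=np.round(R.inv().apply(goal-p)/.15,nd); w=np.round(np.degrees(rv)/n/6,nd)
            out.append([claw,*sh,*w]); p=p+R.apply(sh*.15); R=R*Ro.from_rotvec(np.radians(w*6))
        for r in out: print(", ".join("%g"%(x+0) for x in r)+",")
        print("--", p.round(4)); 
    return p,R
E
python3 - <<'E'
from h import *
rows([(np.array([.499,-.1575,.252]),-7.7,18)],0,2)
E
```

```text
0, 0.14, -0.11, 0, 0, 0, 0.32,
0, 0.13, -0.12, 0, 0, 0, 0.32,
0, 0.13, -0.13, -0.01, 0, 0, 0.32,
0, 0.13, -0.13, 0, 0, 0, 0.32,
0, 0.12, -0.13, 0, 0, 0, 0.32,
0, 0.12, -0.13, 0, 0, 0, 0.32,
0, 0.11, -0.14, -0.01, 0, 0, 0.32,
0, 0.11, -0.15, 0, 0, 0, 0.32,
0, 0.1, -0.14, 0, 0, 0, 0.32,
0, 0.1, -0.16, 0, 0, 0, 0.32,
0, 0.1, -0.15, -0.01, 0, 0, 0.32,
0, 0.08, -0.16, 0, 0, 0, 0.32,
0, 0.09, -0.16, 0, 0, 0, 0.32,
0, 0.07, -0.16, 0, 0, 0, 0.32,
0, 0.08, -0.16, -0.01, 0, 0, 0.32,
0, 0.06, -0.17, 0, 0, 0, 0.32,
0, 0.06, -0.17, 0, 0, 0, 0.32,
0, 0.06, -0.17, 0, 0, 0, 0.32,
-- [ 0.4992 -0.1577  0.2513]
```

Call:
arm_command --rows '[0,0.14,-0.11,0,0,0,0.32,0,0.13,-0.12,0,0,0,0.32,0,0.13,-0.13,-0.01,0,0,0.32,0,0.13,-0.13,0,0,0,0.32,0,0.12,-0.13,0,0,0,0.32,0,0.12,-0.13,0,0,0,0.32,0,0.11,-0.14,-0.01,0,0,0.32,0,0.11,-0.15,0,0,0,0.32,0,0.1,-0.14,0,0,0,0.32,0,0.1,-0.16,0,0,0,0.32]'

```text
time: 2.55
tcp_pos: [0.4123, -0.354, 0.2485]
tcp_rot: [0.0, 0.998, 0.066, 0.0]
ft_force: [0.2, -1.3, -0.1]
grip_width: 0.0001
grip_force: 0.0
```

Call:
arm_command --rows '[0,0.1,-0.15,-0.01,0,0,0.32,0,0.08,-0.16,0,0,0,0.32,0,0.09,-0.16,0,0,0,0.32,0,0.07,-0.16,0,0,0,0.32,0,0.08,-0.16,-0.01,0,0,0.32,0,0.06,-0.17,0,0,0,0.32,0,0.06,-0.17,0,0,0,0.32,0,0.06,-0.17,0,0,0,0.32,0,0,0,0,0,0,0]'

```text
time: 3.68
tcp_pos: [0.4997, -0.1565, 0.2514]
tcp_rot: [-0.0, 0.998, -0.066, 0.0]
ft_force: [-0.5, -0.4, 0.4]
grip_width: -0.0001
grip_force: 0.0
```

Call:
arm_command --rows '[0,0.1,0,0,0,0,0,0,0.1,0,0,0,0,0,0,0.1,0,0,0,0,0,0,0.1,0,0,0,0,0,0,0.1,0,0,0,0,0,0,0.1,0,0,0,0,0,0,0.1,0,0,0,0,0,0,0.1,0,0,0,0,0,0,0.1,0,0,0,0,0]'

```text
time: 4.8
tcp_pos: [0.6335, -0.1758, 0.2502]
tcp_rot: [-0.0, 0.998, -0.068, -0.001]
ft_force: [-2.0, 1.1, -2.2]
grip_width: -0.0002
grip_force: 1.2
```

Call:
arm_command --rows '[0,0.02,0,0,0,0,0,0,0.02,0,0,0,0,0,0,0.02,0,0,0,0,0,0,0,0,0,0,0,0]'

```text
time: 5.3
tcp_pos: [0.6421, -0.1772, 0.2515]
tcp_rot: [0.0, 0.998, -0.068, 0.0]
ft_force: [-1.9, 0.4, -0.8]
grip_width: -0.0003
grip_force: 0.8
```

Call:
arm_command --rows '[0,0.015,0,0,0,0,0,0,0.015,0,0,0,0,0,0,0.01,0,0,0,0,0,0,0,0,0,0,0,0]'

```text
time: 5.8
tcp_pos: [0.6474, -0.1779, 0.2512]
tcp_rot: [-0.0, 0.998, -0.068, -0.001]
ft_force: [-5.3, -0.3, -0.7]
grip_width: -0.0001
grip_force: 2.3
```

Call:
arm_command --rows '[0,0.01,0,0,0,0,0,0,0.01,0,0,0,0,0,0,0,0,0,0,0,0]'

```text
time: 6.18
tcp_pos: [0.6477, -0.178, 0.2511]
tcp_rot: [-0.0, 0.998, -0.068, -0.004]
ft_force: [-14.3, 2.2, 4.6]
grip_width: -0.0002
grip_force: 6.7
```

Run:
```python
from h import *
def pk(th,trail,z):
    a=np.radians(th); return DIAL*[1,1,0]+(.034*np.cos(a)-trail*-np.sin(a))*U+(.034*np.sin(a)-trail*np.cos(a))*V+z*Z
p,R=cur(); p=p+.003*U
a=p-.05*U; b=a+.07*Z
yw=lambda th: th+90-7.7-180
p,R=rows([(a,-7.7,2),(b,-7.7,2),(pk(117,.024,.32),yw(117),6)],0,2,p,R)
p,R=rows([(pk(117,.024,.219),yw(117),4)],0,2,p,R)
w=[(pk(117,.016,.219),yw(117),1)]+[(pk(t,.016,.219),yw(t),1) for t in range(126,226,9)]
rows(w,0,3,p,R)
```

```text
0, -0.17, 0, 0, 0, 0.04, 0,
0, -0.16, 0, 0, 0, 0.04, 0,
-- [ 0.6016 -0.1717  0.2514]
0, 0, 0, -0.23, 0, 0, 0,
0, 0, 0, -0.23, 0, 0, 0,
-- [ 0.6016 -0.1717  0.3204]
0, -0.07, -0.16, 0, 0, 0, -0.75,
0, -0.05, -0.16, 0, 0, 0, -0.75,
0, -0.04, -0.17, 0, 0, 0, -0.75,
0, -0.03, -0.17, 0, 0, 0, -0.75,
0, -0.02, -0.18, 0, 0, 0, -0.75,
0, 0, -0.17, 0, 0, 0, -0.75,
-- [ 0.5605 -0.0211  0.3204]
0, 0, 0, 0.17, 0, 0, 0,
0, 0, 0, 0.17, 0, 0, 0,
0, 0, 0, 0.17, 0, 0, 0,
0, 0, 0, 0.17, 0, 0, 0,
-- [ 0.5606 -0.0211  0.2184]
0, -0.051, -0.001, -0.004, 0.002, -0.009, -0.01,
-- [ 0.5533 -0.0235  0.2189]
0, -0.037, -0.014, 0, 0, 0, -1.5,
-- [ 0.5474 -0.0233  0.2189]
0, -0.037, -0.014, 0, 0, 0, -1.5,
-- [ 0.5415 -0.0241  0.2189]
0, -0.037, -0.014, 0, 0, 0, -1.5,
-- [ 0.5358 -0.0258  0.2189]
0, -0.036, -0.013, 0, 0, 0, -1.5,
-- [ 0.5306 -0.0284  0.2189]
0, -0.037, -0.014, 0, 0, 0, -1.5,
-- [ 0.5258 -0.0317  0.2189]
0, -0.037, -0.014, 0, 0, 0, -1.5,
-- [ 0.5215 -0.0358  0.2189]
0, -0.037, -0.014, 0, 0, 0, -1.5,
-- [ 0.5179 -0.0405  0.2189]
0, -0.036, -0.014, 0, 0, 0, -1.5,
-- [ 0.515  -0.0456  0.2189]
0, -0.037, -0.014, 0, 0, 0, -1.5,
-- [ 0.5131 -0.0512  0.2189]
0, -0.037, -0.014, 0, 0, 0, -1.5,
-- [ 0.512  -0.057   0.2189]
0, -0.037, -0.014, 0, 0, 0, -1.5,
-- [ 0.5119 -0.063   0.2189]
0, -0.037, -0.014, 0, 0, 0, -1.5,
-- [ 0.5126 -0.0689  0.2189]
```

Call:
arm_command --rows '[0,-0.17,0,0,0,0,0,0,-0.16,0,0,0,0,0,0,0,0,-0.23,0,0,0,0,0,0,-0.23,0,0,0,0,-0.07,-0.16,0,0,0,-0.75,0,-0.05,-0.16,0,0,0,-0.75,0,-0.04,-0.17,0,0,0,-0.75,0,-0.03,-0.17,0,0,0,-0.75,0,-0.02,-0.18,0,0,0,-0.75,0,0,-0.17,0,0,0,-0.75]'

```text
time: 7.42
tcp_pos: [0.5619, -0.0203, 0.3216]
tcp_rot: [0.0, 0.986, 0.168, 0.002]
ft_force: [-0.5, 1.0, -0.7]
grip_width: -0.0
grip_force: 0.0
```

Call:
arm_command --rows '[0,0,0,0,0,0,0,0,0,0,0,0,0,0]'

```text
time: 7.68
tcp_pos: [0.5616, -0.0215, 0.3211]
tcp_rot: [0.001, 0.986, 0.167, 0.001]
ft_force: [0.5, -0.8, 0.7]
grip_width: -0.0
grip_force: 0.0
```

Run:
```python
from h import *
s=manip.read_state(); print(s["tcp_pos"],s["tcp_rot"],s["ft_force"])
I,D=manip.snapshot("scene"); P=cloud("scene",D)
k=(I.max(-1)<70)&(P[...,2]>.22)&(np.hypot(P[...,0]-.672,P[...,1]+.183)<.04)
q=P[k]; print(k.sum(),q.mean(0),q.max(0),q.min(0), press(.05+.0581,-.105,.2597))
```

```text
[ 0.56157225 -0.02153167  0.32105732] [5.56224131e-04 9.85982525e-01 1.66843267e-01 1.21473625e-03] [ 0.47074828 -0.83215988  0.67166918]
86 [ 0.67682991 -0.17967001  0.26687049] [ 0.68732878 -0.17079431  0.27471923] [ 0.66210582 -0.1919392   0.23594248] [ 0.67218623 -0.18345673  0.2597    ]
```

Lever is at its stop. Now the peg.

Call:
arm_command --rows '[0,0,0,0.17,0,0,0,0,0,0,0.17,0,0,0,0,0,0,0.17,0,0,0,0,0,0,0.17,0,0,0,0,0,0,0,0,0,0]'

```text
time: 8.35
tcp_pos: [0.5593, -0.0219, 0.2158]
tcp_rot: [-0.0, 0.986, 0.166, -0.002]
ft_force: [-0.2, 0.6, -0.6]
grip_width: -0.0004
grip_force: 0.0
```

Call:
arm_command --rows '[0,-0.055,0,0,0,0,0,0,-0.037,-0.014,0,0,0,-1.5,0,-0.037,-0.014,0,0,0,-1.5,0,-0.037,-0.014,0,0,0,-1.5,0,-0.036,-0.013,0,0,0,-1.5,0,-0.037,-0.014,0,0,0,-1.5]'

```text
arm_command: Invalid argument: rows='[0,-0.055,0,0,0,0,0,0,-0.037,-0.014,0,0,0,-1.5,0,-0.037,-0.014,0,0,0,-1.5,0,-0.037,-0.014,0,0,0,-1.5,0,-0.036,-0.013,0,0,0,-1.5,0,-0.037,-0.014,0,0,0,-1.5]' does not match type={"type": "array", "items": {"type": "number", "minimum": -1, "maximum": 1}}
```

Call:
arm_command --rows '[0,-0.045,0,0,0,0,0,0,-0.024,-0.01,0,0,0,-1,0,-0.024,-0.01,0,0,0,-1,0,-0.024,-0.01,0,0,0,-1,0,-0.025,-0.01,0,0,0,-1,0,-0.024,-0.01,0,0,0,-1,0,-0.024,-0.01,0,0,0,-1,0,-0.024,-0.01,0,0,0,-1,0,-0.025,-0.01,0,0,0,-1,0,-0.024,-0.01,0,0,0,-1]'

```text
time: 9.6
tcp_pos: [0.5234, -0.0356, 0.2205]
tcp_rot: [0.001, 0.802, 0.598, 0.002]
ft_force: [2.5, 3.1, 0.4]
grip_width: 0.0003
grip_force: 2.3
```

```bash
cat >> h.py <<'E'
def peg(n="scene"):
    I,D=manip.snapshot(n); P=cloud(n,D)
    m=(P[...,2]>.205)&(P[...,2]<.243)&(np.hypot(P[...,0]-DIAL[0],P[...,1]-DIAL[1])<.045)
    q=P[m]; 
    if len(q)==0: return None
    c=q.mean(0); d=c-DIAL; return c,np.hypot(d[0],d[1]),np.degrees(np.arctan2(d@V,d@U))%360,m.sum(), I
E
python3 - <<'E'
from h import *
p,R=cur(); d=p-DIAL; print(p,R.as_matrix()[:,0],manip.read_state()["ft_force"], "ang",np.degrees(np.arctan2(d@V,d@U))%360,"peg~",np.degrees(np.arctan2(d@V,d@U))%360+25.2)
for n in("scene","top"):
    r=peg(n); print(n,r and r[:4]); cv2.imwrite(f"pics/{n}2.png",r[4][:,:,::-1])
E
```

```text
[ 0.52342817 -0.03559252  0.22047667] [0.28513395 0.95848707 0.00107533] [2.54004638 3.11618818 0.41976675] ang 143.4422497664218 peg~ 168.6422497664218
scene (array([ 0.5312912 , -0.03413685,  0.22454793]), np.float64(0.03231400818593368), np.float64(131.78353649856373), np.int64(54))
top (array([ 0.51199968, -0.05084702,  0.21622115]), np.float64(0.03872784944152032), np.float64(172.65484706132375), np.int64(2))
```

Call:
arm_command --rows '[0,-0.024,-0.01,0,0,0,-1,0,-0.024,-0.01,0,0,0,-1,0,-0.024,-0.01,0,0,0,-1,0,-0.025,-0.01,0,0,0,-1,0,-0.024,-0.01,0,0,0,-1,0,-0.024,-0.01,0,0,0,-1,0,-0.024,-0.01,0,0,0,-1,0,-0.025,-0.01,0,0,0,-1,0,-0.024,-0.01,0,0,0,-1,0,0,0,0,0,0,0]'

```text
time: 10.95
tcp_pos: [0.5138, -0.0679, 0.2195]
tcp_rot: [0.0, 0.446, 0.895, 0.001]
ft_force: [-1.4, 3.8, 1.7]
grip_width: 0.0003
grip_force: 2.3
```

Run:
```python
from h import *
p,R=cur(); d=p-DIAL; a=np.degrees(np.arctan2(d@V,d@U))%360;print(p,R.as_matrix()[:,0],manip.read_state()["ft_force"], "peg~",a+25.2)
```

```text
[ 0.51376241 -0.06791127  0.21949179] [-6.02760883e-01  7.97921808e-01  3.25945189e-04] [-1.37663566  3.76654363  1.70542989] peg~ 224.03011390591544
```

Call:
arm_command --rows '[0,0.1,0,0,0,0,0,0,0.05,0,-0.1,0,0,0,0,0,0,-0.3,0,0,0,0,0,0,-0.3,0,0,0,0,-0.3,0,0,0,0,0,0,-0.3,0,0,0,0,0,0,-0.3,0,0,0,0,0]'

```text
time: 11.82
tcp_pos: [0.5825, -0.1588, 0.3252]
tcp_rot: [0.001, 0.444, 0.896, -0.0]
ft_force: [0.7, 0.6, 0.1]
grip_width: -0.0001
grip_force: 0.0
```

Run:
```python
from h import *
print(cur()[0])
for n in("scene","top"):
    r=peg(n); print(n,r and r[:4]); 
    if r: cv2.imwrite(f"pics/{n}3.png",r[4][:,:,::-1])
a=cv2.imread("pics/scene3.png")[175:305,265:400]; b=cv2.imread("pics/top3.png")[145:235,255:355]
a=cv2.resize(a,(400,385),interpolation=2); b=cv2.resize(b,(400,360),interpolation=2)
b=cv2.copyMakeBorder(b,0,25,0,0,0); cv2.imwrite("pics/c3.png",cv2.hconcat([a,b]))
```

```text
[ 0.58245706 -0.15875876  0.32519762]
scene (array([ 0.52473235, -0.08233301,  0.22360936]), np.float64(0.032678232396412585), np.float64(228.68643355053013), np.int64(35))
top None[ WARN:0@5.729] global loadsave.cpp:275 findDecoder imread_('pics/top3.png'): can't open/read file: check file path/integrity
Traceback (most recent call last):
TypeError: 'NoneType' object is not subscriptable
```

Run:
```python
from h import *
t=DIAL*[1,1,0]+.126*U
p,R=rows([(t+.32*Z,172.3,8)],0,2)
p,R=rows([(t+.202*Z,172.3,4)],0,2,p,R)
```

```text
0, 0.01, 0.1, 0, 0, 0, -0.94,
0, 0, 0.1, 0.01, 0, 0, -0.94,
0, -0.01, 0.11, 0, 0, 0, -0.94,
0, -0.02, 0.1, 0, 0, 0, -0.94,
0, -0.03, 0.1, 0.01, 0, 0, -0.94,
0, -0.04, 0.09, 0, 0, 0, -0.94,
0, -0.05, 0.09, 0, 0, 0, -0.94,
0, -0.06, 0.09, 0, 0, 0, -0.94,
-- [ 0.6747 -0.0772  0.3207]
0, 0, 0, 0.2, -0.01, 0, -0.01,
0, 0, 0, 0.2, -0.01, 0, -0.01,
0, 0, 0, 0.19, -0.01, 0, -0.01,
0, 0, 0, 0.2, -0.01, 0, -0.01,
-- [ 0.6749 -0.0773  0.2022]
```

Call:
arm_command --rows '[0,0.01,0.1,0,0,0,-0.94,0,0,0.1,0.01,0,0,-0.94,0,-0.01,0.11,0,0,0,-0.94,0,-0.02,0.1,0,0,0,-0.94,0,-0.03,0.1,0.01,0,0,-0.94,0,-0.04,0.09,0,0,0,-0.94,0,-0.05,0.09,0,0,0,-0.94,0,-0.06,0.09,0,0,0,-0.94,0,0,0,0,0,0,0]'

```text
time: 13.05
tcp_pos: [0.6727, -0.0724, 0.3211]
tcp_rot: [0.0, 0.066, 0.998, -0.0]
ft_force: [-0.5, 0.6, -0.3]
grip_width: -0.0003
grip_force: 0.0
```

Run:
```python
from h import *
print(cur()[0])
im=[]
for n,(x,y,w,h) in {"scene":(265,175,135,130),"top":(255,145,100,90)}.items():
    I,D=manip.snapshot(n); np.savez(n+"4.npz",I=I,D=D); im.append(cv2.resize(I[y:y+h,x:x+w,::-1],(400,380),interpolation=2))
cv2.imwrite("pics/c4.png",cv2.hconcat(im))
```

```text
[ 0.67272895 -0.07238724  0.32106853]
```

View pics/c4.png

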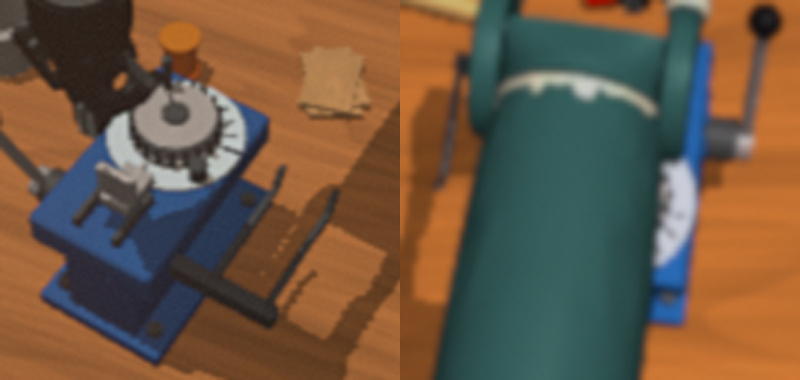

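Run:
```python
from h import *
for v in (1,6,7,8):
    a=np.radians(99+18*v); q=DIAL+.034*(np.cos(a)*U+np.sin(a)*V)
    print(v,pix("scene",q+.073*Z),pix("scene",q+.028*Z))
D=np.load("scene4.npz")["D"];P=cloud("scene",D);m=(P[...,2]>.205)&(P[...,2]<.243)&(np.hypot(P[...,0]-DIAL[0],P[...,1]-DIAL[1])<.045)
for u in np.argwhere(m): print(u[::-1],P[u[0],u[1]].round(3),end=";")
```

```text
1 [336.50757508 204.18109569] [336.40538713 214.74755292]
6 [324.96227296 193.92996115] [325.21731791 204.57249141]
7 [321.06696208 194.16119386] [321.44185651 204.79949373]
8 [317.42350657 195.28240412] [317.91152544 205.90993154]
[319 194] [ 0.521 -0.088  0.234];[320 194] [ 0.523 -0.084  0.238];[321 194] [ 0.523 -0.081  0.238];[322 194] [ 0.518 -0.081  0.234];[319 195] [ 0.525 -0.087  0.234];[320 195] [ 0.526 -0.083  0.237];[321 195] [ 0.526 -0.08   0.238];[322 195] [ 0.523 -0.079  0.235];[319 196] [ 0.528 -0.085  0.234];[320 196] [ 0.526 -0.083  0.233];[321 196] [ 0.526 -0.08   0.234];[322 196] [ 0.525 -0.078  0.234];[319 197] [ 0.524 -0.087  0.224];[320 197] [ 0.526 -0.083  0.229];[321 197] [ 0.525 -0.081  0.229];[322 197] [ 0.523 -0.079  0.227];[319 198] [ 0.524 -0.087  0.22 ];[320 198] [ 0.524 -0.084  0.221];[321 198] [ 0.525 -0.081  0.225];[322 198] [ 0.522 -0.079  0.222];[319 199] [ 0.527 -0.086  0.22 ];[320 199] [ 0.527 -0.083  0.221];[321 199] [ 0.528 -0.079  0.224];[322 199] [ 0.522 -0.079  0.218];[320 200] [ 0.526 -0.084  0.215];[321 200] [ 0.528 -0.079  0.22 ];[322 200] [ 0.521 -0.08   0.212];[320 201] [ 0.528 -0.083  0.214];[321 201] [ 0.527 -0.08   0.214];[322 201] [ 0.525 -0.078  0.213];[320 202] [ 0.529 -0.082  0.211];[321 202] [ 0.527 -0.08   0.21 ];[322 202] [ 0.524 -0.079  0.207];
```

The peg stands at value 7: its top is at column 320.5, and 321 was predicted for 7. Lowering behind the latch tab.

Call:
arm_command --rows '[0,0,-0.02,0.2,0,0,0,0,0,-0.01,0.2,0,0,0,0,0,0,0.19,0,0,0,0,0,0,0.2,0,0,0,0,0,0,0,0,0,0]'

```text
time: 13.78
tcp_pos: [0.6694, -0.0784, 0.1987]
tcp_rot: [-0.003, 0.068, 0.998, 0.0]
ft_force: [0.0, 0.1, 0.3]
grip_width: -0.0003
grip_force: 0.0
```

Run:
```python
from h import *
p,R=cur(); d=p-DIAL; print(p,d@U,d@V,R.as_matrix()[:,1],manip.read_state()["ft_force"])
```

```text
[ 0.66935367 -0.07843683  0.19868677] 0.12122176752798752 -0.001306573698891974 [ 1.34726118e-01  9.90882866e-01 -1.35796431e-04] [0.00094186 0.10048327 0.29705523]
```

Now at 121 mm behind; home is expected near 97.

Call:
arm_command --rows '[0,0.03,0,0,0,0,0,0,0.03,0,0,0,0,0,0,0.03,0,0,0,0,0,0,0.03,0,0,0,0,0,0,0.03,0,0,0,0,0,0,0,0,0,0,0,0]'

```text
time: 14.52
tcp_pos: [0.6496, -0.0752, 0.202]
tcp_rot: [0.0, 0.067, 0.998, 0.0]
ft_force: [1.1, 0.0, 0.0]
grip_width: -0.0
grip_force: 0.6
```

Call:
arm_command --rows '[0,0.012,0,0,0,0,0,0,0,0,0,0,0,0]'

```text
time: 14.78
tcp_pos: [0.648, -0.075, 0.2016]
tcp_rot: [-0.0, 0.067, 0.998, 0.0]
ft_force: [0.8, -0.3, 0.8]
grip_width: -0.0001
grip_force: 0.8
```

Call:
arm_command --rows '[0,0.012,0,0,0,0,0,0,0.01,0,0,0,0,0,0,0,0,0,0,0,0]'

```text
time: 15.15
tcp_pos: [0.6456, -0.0747, 0.2017]
tcp_rot: [0.001, 0.067, 0.998, -0.0]
ft_force: [4.3, -0.8, -1.5]
grip_width: -0.0002
grip_force: 2.6
```

Call:
arm_command --rows '[0,0.01,0,0,0,0,0,0,0.01,0,0,0,0,0,0,0,0,0,0,0,0]'

```text
time: 15.52
tcp_pos: [0.6453, -0.0747, 0.2019]
tcp_rot: [0.004, 0.067, 0.998, -0.0]
ft_force: [13.2, -0.4, -5.7]
grip_width: -0.0
grip_force: 6.6
```

Call:
arm_command --rows '[0,-0.1,0,0,0,0,0,0,-0.1,0,0,0,0,0,0,0,0,-0.3,0,0,0,0,0,0,-0.3,0,0,0,0,0,0,-0.3,0,0,0,0,0,0,0,0,0,0]'

```text
time: 16.27
tcp_pos: [0.674, -0.0786, 0.3427]
tcp_rot: [0.004, 0.067, 0.998, -0.0]
ft_force: [-0.8, -0.4, 0.4]
grip_width: -0.0001
grip_force: 0.0
```

Run:
```python
from h import *
np.set_printoptions(precision=4,suppress=True)
I,D=manip.snapshot("scene"); P=cloud("scene",D); d=P-DIAL
def pf(q): q=q-ORG; return np.stack([q@U,q@V,q[...,2]],-1)
m=(P[...,2]>.195)&(P[...,2]<.22)&(d@U>.06)&(d@U<.11)&(np.abs(d@V)<.03); q=pf(P[m]); print("tab",m.sum(),q.mean(0),q.min(0),q.max(0))
z0=np.load("scene0.npz"); P0=cloud("scene",z0["D"]); d0=P0-DIAL; m=(P0[...,2]>.195)&(P0[...,2]<.22)&(d0@U>.06)&(d0@U<.11)&(np.abs(d0@V)<.03);q=pf(P0[m]); print("tab0",m.sum(),q.mean(0),q.min(0),q.max(0))
r=peg(); print(r[:4])
for n in("scene","top"):
    P=cloud(n,np.load(n+"0.npz")["D"]); q=pf(P); 
    for lo,hi in((95,120),(150,175)):
        m=(q[...,1]>lo/1e3)&(q[...,1]<hi/1e3)&(q[...,2]>.13)&(np.abs(q[...,0])<.1); a=q[m]; print(n,lo,len(a),a.min(0),a.max(0), np.median(a,0)); print(a[np.argsort(a[:,0])[:5]])
p,R=cur(); print(p)
bar=np.array([.4055,-.352,0])
p,R=rows([(bar+.33*Z,117.2,14)],.7,2)
```

```text
tab 88 [0.0536 0.0002 0.2073] [ 0.0468 -0.0206  0.195 ] [0.0567 0.0185 0.2167]
tab0 97 [ 0.0688 -0.      0.2075] [ 0.0603 -0.021   0.1951] [0.0728 0.0189 0.2154]
(array([ 0.5248, -0.0824,  0.223 ]), np.float64(0.032669153350208195), np.float64(228.79272860819768), np.int64(36))
scene 95 198 [-0.0436  0.0953  0.1301] [0.0873 0.1194 0.1749] [0.0479 0.1074 0.1523]
[[-0.0436  0.1095  0.1709]
 [-0.0428  0.1036  0.1722]
 [-0.0424  0.1068  0.1749]
 [-0.0406  0.1079  0.1732]
 [-0.0392  0.1056  0.1732]]
scene 150 193 [-0.0448  0.1502  0.1307] [0.0869 0.1684 0.1743] [0.0408 0.1608 0.1528]
[[-0.0448  0.1604  0.1701]
 [-0.0412  0.1622  0.1712]
 [-0.0406  0.1592  0.1743]
 [-0.0397  0.1632  0.1691]
 [-0.0391  0.1602  0.1723]]
top 95 97 [-0.0458  0.0953  0.1325] [0.0865 0.1198 0.1743] [0.0364 0.1081 0.1526]
[[-0.0458  0.1106  0.1702]
 [-0.0455  0.107   0.1711]
 [-0.0428  0.1108  0.1727]
 [-0.0426  0.1071  0.1743]
 [-0.0389  0.1077  0.1737]]
top 150 92 [-0.0452  0.1501  0.13  ] [0.0854 0.17   0.173 ] [0.031  0.1618 0.1533]
[[-0.0452  0.1606  0.1711]
 [-0.0448  0.1648  0.1669]
 [-0.0425  0.1643  0.173 ]
 [-0.0418  0.1609  0.1721]
 [-0.0385  0.1652  0.1711]]
[ 0.6718 -0.0783  0.3371]
0.7, 0.11, -0.15, 0, 0, 0, 0.66,
0.7, 0.1, -0.15, 0.01, 0, 0, 0.66,
0.7, 0.08, -0.16, 0, 0, 0, 0.66,
0.7, 0.08, -0.16, 0, 0, 0, 0.66,
0.7, 0.06, -0.17, 0.01, 0, 0, 0.66,
0.7, 0.06, -0.18, 0, 0, 0, 0.66,
0.7, 0.04, -0.18, 0, 0, 0, 0.66,
0.7, 0.03, -0.18, 0.01, 0, 0, 0.66,
0.7, 0.01, -0.18, 0, 0, 0, 0.66,
0.7, 0, -0.18, 0, 0, 0, 0.66,
0.7, -0.01, -0.18, 0.01, 0, 0, 0.66,
0.7, -0.02, -0.18, 0, 0, 0, 0.66,
0.7, -0.03, -0.18, 0, 0, 0, 0.66,
0.7, -0.05, -0.18, 0.01, 0, 0, 0.66,
-- [ 0.405  -0.3526  0.3295]
```

Run:
```python
from h import *
np.set_printoptions(precision=3,suppress=True)
I0=np.load("scene0.npz")["I"]; Is=[];Ds=[]
for _ in range(4):
    I,D=manip.snapshot("scene"); Is.append(I); Ds.append(D)
I1=np.mean(Is,0).astype(np.uint8)
f=8; g=lambda I:cv2.resize(cv2.cvtColor(I,cv2.COLOR_RGB2GRAY),None,fx=f,fy=f,interpolation=cv2.INTER_CUBIC)
c=pix("scene",DIAL+.098*U+.04*Z).astype(int); print(c)
a,b=g(I0),g(I1)
for (l,t,r,bt) in ((8,5,8,7),(7,4,7,5),(9,5,6,5)):
    T=a[(c[1]-t)*f:(c[1]+bt)*f,(c[0]-l)*f:(c[0]+r)*f]
    S=b[(c[1]-20)*f:(c[1]+20)*f,(c[0]-20)*f:(c[0]+25)*f]
    res=cv2.matchTemplate(S,T,cv2.TM_CCOEFF_NORMED); _,v,_,x=cv2.minMaxLoc(res)
    print(v,x[0]/f-20+l,x[1]/f-20+t)
for s in(.013,.015,.017): print(s,pix("scene",DIAL+(.098-s)*U+.04*Z)-pix("scene",DIAL+.098*U+.04*Z))
```

```text
[303 236]
0.9321464896202087 3.25 -4.0
0.9749705195426941 3.625 -4.0
0.9363121390342712 3.625 -4.0
0.013 [ 2.805 -3.467]
0.015 [ 3.233 -3.996]
0.017 [ 3.66  -4.524]
```

Run:
```python
from h import *
np.set_printoptions(precision=4,suppress=True)
def pf(q): q=q-ORG; return np.stack([q@U,q@V,q[...,2]],-1)
def tab(D):
    q=pf(cloud("scene",D)).reshape(-1,3); o=[]
    m=(q[:,2]>.18)&(q[:,2]<.207)&(np.abs(q[:,1])<.014)&(q[:,0]>.035)&(q[:,0]<.085); q=q[m]
    # back face plane: x
    return len(q),np.percentile(q[:,0],[25,50,75,90])
print("before",tab(np.load("scene0.npz")["D"])); print("before(t4)",tab(np.load("scene4.npz")["D"]))
for _ in range(3): print("now",tab(manip.snapshot("scene")[1]))
```

```text
before (48, array([0.0705, 0.0713, 0.0717, 0.0725]))
before(t4) (47, array([0.0704, 0.0708, 0.0715, 0.0719]))
now (49, array([0.0551, 0.0556, 0.0562, 0.0569]))
now (46, array([0.0552, 0.0558, 0.0563, 0.0569]))
now (50, array([0.0549, 0.0554, 0.0562, 0.0567]))
```

Depth shows the tab moved only 15.4 mm, not clearly the full 17. I'll push it again lower and more firmly to be sure.

Call:
arm_command --rows '[0,0,0,0.31,0,0,0,0,0,0,0.31,0,0,0,0,0,0,0.31,0,0,0,0,0.07,0,0.01,0,0,0,0,0.07,0,0,0,0,0,0,0.02,0,0,0,0,0,0,0,0,0,0,0,0]'

```text
time: 17.6
tcp_pos: [0.6488, -0.0752, 0.1986]
tcp_rot: [0.002, 0.067, 0.998, -0.0]
ft_force: [0.5, 0.3, -0.6]
grip_width: -0.0003
grip_force: 0.0
```

Call:
arm_command --rows '[0,0.02,0,0,0,0,0,0,0.015,0,0,0,0,0,0,0,0,0,0,0,0]'

```text
time: 17.98
tcp_pos: [0.6455, -0.0748, 0.1974]
tcp_rot: [0.004, 0.067, 0.998, -0.0]
ft_force: [6.1, -0.7, 0.7]
grip_width: -0.0001
grip_force: 3.5
```

Call:
arm_command --rows '[0,0.02,0,0,0,0,0,0,0.02,0,0,0,0,0,0,0.02,0,0,0,0,0,0,0,0,0,0,0,0]'

```text
time: 18.48
tcp_pos: [0.6448, -0.0746, 0.198]
tcp_rot: [0.013, 0.067, 0.998, -0.001]
ft_force: [31.1, -3.6, -15.1]
grip_width: -0.0
grip_force: 15.8
```

Run:
```python
from h import *
np.set_printoptions(precision=4,suppress=True)
def pf(q): q=q-ORG; return np.stack([q@U,q@V,q[...,2]],-1)
print(pf(cur()[0]))
I,D=manip.snapshot("scene")
q=pf(cloud("scene",np.load("scene4.npz")["D"])); 
# sleeve: centre from rim points at top z .192 using top0 & scene4
for n,f in(("scene","scene0"),("scene","scene4"),("top","top0")):
    q=pf(cloud(n,np.load(f+".npz")["D"])).reshape(-1,3); s=q[(np.abs(q[:,2]-.192)<.003)&(np.hypot(q[:,0]+.03,q[:,1])<.055)]
    print(f,s.mean(0),np.percentile(s,[1,99],axis=0)[:,:2].ravel(), len(s))
    m=(q[:,2]>.18)&(q[:,2]<.207)&(np.abs(q[:,1])<.014)&(q[:,0]>.035)&(q[:,0]<.085); print(np.median(q[m],0))
```

```text
[ 0.0664 -0.0008  0.198 ]
scene0 [-0.0264 -0.0012  0.1917] [-0.0676 -0.0417  0.0116  0.0397] 463
[ 0.0713 -0.0002  0.1933]
scene4 [-0.0273  0.0017  0.1918] [-0.0685 -0.0346  0.0115  0.0395] 455
[0.0708 0.0002 0.194 ]
top0 [-0.0292 -0.0006  0.1919] [-0.0709 -0.0391  0.0091  0.0384] 319
[ 0.0613 -0.001   0.1914]
```

It is hard against its stop: the face is at 55.4 mm against 56 expected for home, under 31 N. Retract, and go to the pail.

Call:
arm_command --rows '[0,-0.12,0,0,0,0,0,0,-0.12,0,0,0,0,0,0,0,0,-0.3,0,0,0,0,0,0,-0.3,0,0,0,0,0,0,-0.3,0,0,0,0,0,0,0,0,0,0]'

```text
time: 19.27
tcp_pos: [0.6716, -0.0782, 0.3371]
tcp_rot: [0.005, 0.067, 0.998, -0.0]
ft_force: [-0.1, 0.3, 0.7]
grip_width: 0.0
grip_force: 0.0
```

Run:
```python
from h import *
print(cur()[0]); r=peg(); print(r[:4])
D=manip.snapshot("scene")[1]; q=cloud("scene",D)-ORG; q=np.stack([q@U,q@V,q[...,2]],-1).reshape(-1,3);m=(q[:,2]>.18)&(q[:,2]<.207)&(np.abs(q[:,1])<.014)&(q[:,0]>.035)&(q[:,0]<.085); print(np.median(q[m],0))
rows([(np.array([.4055,-.352,.33]),117.2,14)],.7,2)
```

```text
[ 0.67160328 -0.07822464  0.33712478]
(array([ 0.52496825, -0.08221524,  0.22390734]), np.float64(0.0324229794106967), np.float64(228.80275348095552), np.int64(35))
[ 5.59104205e-02 -1.55687321e-04  1.93669211e-01]
0.7, 0.11, -0.15, 0, 0, 0, 0.66,
0.7, 0.09, -0.15, 0, 0, 0, 0.66,
0.7, 0.09, -0.16, 0, 0, 0, 0.66,
0.7, 0.08, -0.16, 0, 0, 0, 0.66,
0.7, 0.06, -0.17, 0, 0, 0, 0.66,
0.7, 0.05, -0.18, 0, 0, 0, 0.66,
0.7, 0.04, -0.17, 0, 0, 0, 0.66,
0.7, 0.03, -0.18, 0, 0, 0, 0.66,
0.7, 0.01, -0.18, 0.01, 0, 0, 0.66,
0.7, 0, -0.18, 0, 0, 0, 0.66,
0.7, -0.01, -0.19, 0, 0, 0, 0.66,
0.7, -0.02, -0.18, 0, 0, 0, 0.66,
0.7, -0.04, -0.17, 0, 0, 0, 0.66,
0.7, -0.04, -0.18, 0, 0, 0, 0.66,
-- [ 0.4049 -0.3516  0.3297]
```

Call:
arm_command --rows '[0.7,0.11,-0.15,0,0,0,0.66,0.7,0.09,-0.15,0,0,0,0.66,0.7,0.09,-0.16,0,0,0,0.66,0.7,0.08,-0.16,0,0,0,0.66,0.7,0.06,-0.17,0,0,0,0.66,0.7,0.05,-0.18,0,0,0,0.66,0.7,0.04,-0.17,0,0,0,0.66,0.7,0.03,-0.18,0,0,0,0.66,0.7,0.01,-0.18,0.01,0,0,0.66]'

```text
time: 20.5
tcp_pos: [0.4984, -0.255, 0.3296]
tcp_rot: [0.0, 0.371, 0.929, -0.0]
ft_force: [0.7, -0.7, -0.3]
grip_width: 0.0597
grip_force: 0.0
```

Call:
arm_command --rows '[0.7,0,-0.18,0,0,0,0.66,0.7,-0.01,-0.19,0,0,0,0.66,0.7,-0.02,-0.18,0,0,0,0.66,0.7,-0.04,-0.17,0,0,0,0.66,0.7,-0.04,-0.18,0,0,0,0.66,0.7,0,0,0,0,0,0]'

```text
time: 21.25
tcp_pos: [0.4028, -0.3529, 0.3294]
tcp_rot: [0.0, 0.525, 0.851, -0.0]
ft_force: [0.2, -0.0, 0.4]
grip_width: 0.0596
grip_force: 0.0
```

Run:
```python
from h import *
p,R=cur(); print(p,R.as_matrix().round(3))
I,D=manip.snapshot("scene"); P=cloud("scene",D)
s=np.zeros(D.shape,bool); s[160:210,240:288]=1
b=s&(P[...,2]>.105)&(P[...,2]<.15); q=P[b]; 
top=q[q[:,2]>.12]; d=np.linalg.svd(top[:,:2]-top[:,:2].mean(0),full_matrices=False)[2][0]
print(len(q),len(top),top.mean(0),(top.max(0)+top.min(0))/2,np.degrees(np.arctan2(d[1],d[0])))
rows([(np.array([.4055,-.352,.121]),117.2,6)],.7,2)
```

```text
[ 0.40281038 -0.3528832   0.32940446] [[-0.449  0.894  0.   ]
 [ 0.894  0.449 -0.   ]
 [-0.    -0.    -1.   ]]
133 115 [ 0.40700028 -0.35360537  0.12730981] [ 0.40618613 -0.35247897  0.12644368] 117.13795374563558
0.7, 0, 0, 0.23, 0, 0, -0.01,
0.7, 0, 0, 0.23, 0, 0, -0.01,
0.7, 0, 0.01, 0.23, 0, 0, -0.01,
0.7, 0, 0, 0.24, 0, 0, -0.01,
0.7, 0, 0, 0.23, 0, 0, -0.01,
0.7, 0, 0, 0.23, 0, 0, -0.01,
-- [ 0.4051 -0.3515  0.1209]
```

Call:
arm_command --rows '[0.7,0,0,0.23,0,0,0,0.7,0,0,0.23,0,0,0,0.7,0,0.01,0.23,0,0,0,0.7,0,0.01,0.23,0,0,0,0.7,0,0,0.23,0,0,0,0.7,0,0,0.23,0,0,0,0.7,0,0,0,0,0,0]'

```text
time: 22.18
tcp_pos: [0.4057, -0.3477, 0.1192]
tcp_rot: [-0.003, 0.523, 0.852, 0.001]
ft_force: [0.8, 0.1, 0.3]
grip_width: 0.0594
grip_force: 0.0
```

Call:
arm_command --rows '[0,0,0,0,0,0,0,0,0,0,0,0,0,0,0,0,0,0,0,0,0,0,0,0,0,0,0,0,0,0,0,0,0,0,0,0,0,0,0,0,0,0]'

```text
time: 22.92
tcp_pos: [0.408, -0.3515, 0.1241]
tcp_rot: [0.001, 0.523, 0.852, -0.001]
ft_force: [-2.2, -1.2, 6.8]
grip_width: 0.0082
grip_force: 59.0
```

Call:
arm_command --rows '[0,0,0,-0.1,0,0,0,0,0,0,-0.2,0,0,0,0,0,0,-0.3,0,0,0,0,0,0,-0.3,0,0,0,0,0,0,-0.3,0,0,0,0,0,0,-0.2,0,0,0,0,0,0,0,0,0,0]'

```text
time: 23.8
tcp_pos: [0.4086, -0.3511, 0.3359]
tcp_rot: [0.003, 0.523, 0.852, -0.0]
ft_force: [1.2, 0.2, -4.1]
grip_width: 0.0084
grip_force: 58.9
```

Run:
```python
from h import *
print(cur()[0],manip.read_state()["ft_force"])
p,R=rows([(np.array([.42,-.15,.33]),105,6),(press(-.115,.135,.33),82.3,7)],0,2)
p,R=rows([(press(-.115,.135,.19-.005),82.3,5)],0,2,p,R)
```

```text
[ 0.4086482  -0.3510792   0.33590181] [ 1.17009749  0.1512637  -4.06382949]
0, 0.19, 0.11, 0.01, 0.01, 0.01, 0.33,
0, 0.2, 0.11, 0, 0.01, 0.01, 0.33,
0, 0.2, 0.1, 0.01, 0.01, 0.01, 0.33,
0, 0.21, 0.09, 0, 0.01, 0.01, 0.33,
0, 0.2, 0.08, 0.01, 0.01, 0.01, 0.33,
0, 0.21, 0.08, 0.01, 0.01, 0.01, 0.33,
-- [ 0.42   -0.1504  0.3294]
0, 0.2, 0.12, 0, 0, 0, 0.54,
0, 0.21, 0.1, 0, 0, 0, 0.54,
0, 0.21, 0.09, 0, 0, 0, 0.54,
0, 0.22, 0.08, 0, 0, 0, 0.54,
0, 0.22, 0.07, 0, 0, 0, 0.54,
0, 0.22, 0.06, -0.01, 0, 0, 0.54,
0, 0.23, 0.04, 0, 0, 0, 0.54,
-- [0.483  0.0844 0.3305]
0, 0, 0, 0.19, -0.01, 0, 0,
0, 0, 0, 0.2, -0.01, 0, 0,
0, 0, 0, 0.19, -0.01, 0, 0,
0, 0, 0, 0.2, -0.01, 0, 0,
0, 0, 0, 0.19, -0.01, 0, 0,
-- [0.4828 0.0842 0.185 ]
```

Call:
arm_command --rows '[0,0.19,0.11,0,0,0,0.33,0,0.2,0.11,0,0,0,0.33,0,0.2,0.1,0,0,0,0.33,0,0.21,0.09,0,0,0,0.33,0,0.2,0.08,0,0,0,0.33,0,0.21,0.08,0,0,0,0.33]'

```text
time: 24.55
tcp_pos: [0.4177, -0.148, 0.3297]
tcp_rot: [-0.002, 0.609, 0.793, -0.0]
ft_force: [0.5, -0.6, -1.7]
grip_width: 0.0087
grip_force: 58.8
```

Call:
arm_command --rows '[0,0.2,0.12,0,0,0,0.54,0,0.21,0.1,0,0,0,0.54,0,0.21,0.09,0,0,0,0.54,0,0.22,0.08,0,0,0,0.54,0,0.22,0.07,0,0,0,0.54,0,0.22,0.06,0,0,0,0.54,0,0.23,0.04,0,0,0,0.54,0,0,0,0,0,0,0]'

```text
time: 25.55
tcp_pos: [0.4809, 0.0871, 0.3296]
tcp_rot: [-0.002, 0.752, 0.66, -0.001]
ft_force: [-0.6, -1.0, -2.3]
grip_width: 0.0087
grip_force: 58.8
```

Call:
arm_command --rows '[0,0,0,0.19,0,0,0,0,0,0,0.19,0,0,0,0,0,0,0.19,0,0,0,0,0,0,0.19,0,0,0,0,0,0,0.19,0,0,0,0,0,0,0,0,0,0]'

```text
time: 26.3
tcp_pos: [0.4782, 0.0841, 0.1857]
tcp_rot: [-0.002, 0.753, 0.658, -0.004]
ft_force: [0.1, -0.1, -2.5]
grip_width: 0.0081
grip_force: 58.8
```

Run:
```python
from h import *
p,R=cur(); q=p-ORG; print(p,q@U,q@V,R.as_matrix().round(3),manip.read_state()["ft_force"])
I,D=manip.snapshot("scene"); np.savez("scene5.npz",I=I,D=D)
print([(np.round(r["box"]).astype(int).tolist(),round(r["p"],2)) for r in manip.find_in("pail","scene")][:4], pix("scene",p))
cv2.imwrite("pics/c5.png",cv2.resize(I[130:310,260:480,::-1],None,fx=3,fy=3,interpolation=2))
```

```text
[0.47821669 0.08411642 0.18569693] -0.11997165996599121 0.13417125808337177 [[ 0.133  0.991 -0.009]
 [ 0.991 -0.133 -0.001]
 [-0.002 -0.009 -1.   ]] [ 0.05511857 -0.08915965 -2.48543469]
[([280, 137, 307, 176], 0.98), ([233, 129, 263, 172], 0.97), ([363, 206, 401, 251], 0.91), ([187, 141, 223, 176], 0.62)] [382.45680787 213.57959645]
```

View pics/c5.png

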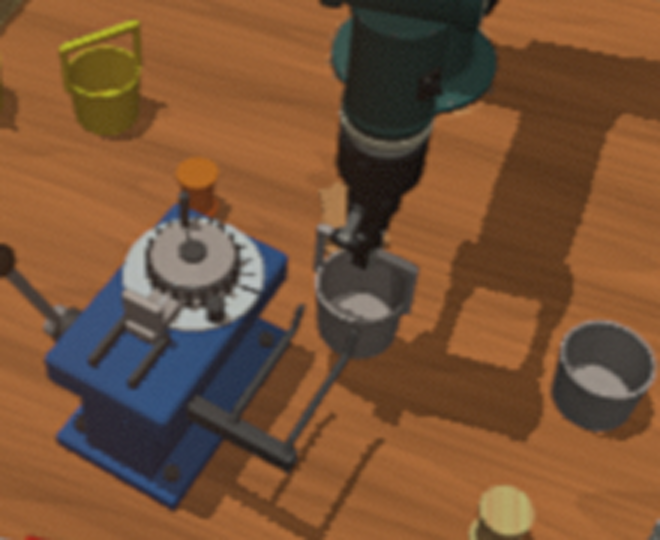

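Run:
```python
from h import *
np.set_printoptions(precision=4,suppress=True)
D=np.load("scene5.npz")["D"]; q=cloud("scene",D)-ORG; q=np.stack([q@U,q@V,q[...,2]],-1)[200:256,355:405].reshape(-1,3)
for s in(-1,1):
    m=(np.abs(q[:,1]-.135-s*.04)<.014)&(q[:,2]>.145)&(q[:,2]<.205)&(q[:,0]<-.08)&(q[:,0]>-.2); a=q[m]; print(s,len(a),a.mean(0),a.min(0),a.max(0)); 
    if len(a)>3: print(np.polyfit(a[:,2],a[:,0],1))
m=(q[:,2]>.125)&(q[:,2]<.145)&(q[:,0]<-.05)&(q[:,0]>-.2);a=q[m];print("rim",a.min(0),a.max(0),[ (lo,a[(a[:,0]>lo)&(a[:,0]<lo+.02)][:,2].max()) for lo in(-.17,-.14,-.11,-.085) if ((a[:,0]>lo)&(a[:,0]<lo+.02)).any()])
```

```text
-1 41 [-0.1173  0.087   0.1755] [-0.124   0.0812  0.1472] [-0.1133  0.0949  0.1943]
[-0.0212 -0.1136]
1 64 [-0.118   0.1752  0.1774] [-0.1251  0.1614  0.1458] [-0.113   0.1832  0.1942]
[-0.0155 -0.1152]
rim [-0.1595  0.0634  0.125 ] [-0.0751  0.1828  0.1449] [(-0.17, np.float64(0.13372748466506731)), (-0.14, np.float64(0.143044457386126)), (-0.11, np.float64(0.1402783550462936)), (-0.085, np.float64(0.13652656902708035))]
```

Pail is upright, bar at x -120, y 132, z 189 mm in the press frame. Now slide it in 125 mm.

Call:
arm_command --rows '[0,0.01,0.1,0,0,0,0,0,0.01,0.1,0,0,0,0,0,0,0.1,0,0,0,0,0,0,0.1,0,0,0,0,0,0,0.1,0,0,0,0,0,0,0.1,0,0,0,0,0,0,0.1,0,0,0,0,0,0,0.1,0,0,0,0,0,0,0.02,0,0,0,0,0,0,0,0,0,0,0]'

```text
time: 27.65
tcp_pos: [0.604, 0.0718, 0.1896]
tcp_rot: [-0.0, 0.753, 0.658, -0.0]
ft_force: [-1.2, 0.5, -2.7]
grip_width: 0.0088
grip_force: 58.9
```

Run:
```python
from h import *
p,R=cur(); q=p-ORG; print(p,q@U,q@V,manip.read_state()["ft_force"])
I,D=manip.snapshot("scene")
cv2.imwrite("pics/c6.png",cv2.resize(I[150:310,290:450,::-1],None,fx=3.5,fy=3.5,interpolation=2))
```

```text
[0.6040455  0.0718007  0.18959073] 0.006372711485262129 0.13882591126870278 [-1.20046217  0.50932137 -2.73354681]
```

View pics/c6.png

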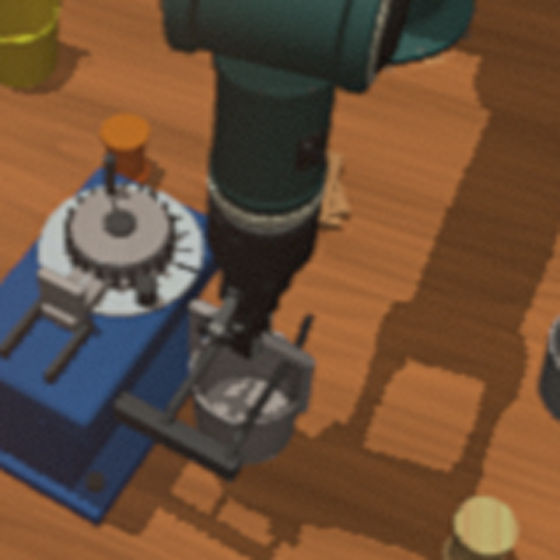

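Both prongs pass through the bow. Lowering.

Call:
arm_command --rows '[0,0,0,0.06,0,0,0,0,0,0,0.06,0,0,0,0,0,0,0.04,0,0,0,0,0,0,0.02,0,0,0,0,0,0,0,0,0,0]'

```text
time: 28.32
tcp_pos: [0.6039, 0.0718, 0.1624]
tcp_rot: [-0.0, 0.753, 0.658, -0.0]
ft_force: [-0.4, 0.9, -2.5]
grip_width: 0.0084
grip_force: 58.9
```

Call:
arm_command --rows '[0,0,0,0.015,0,0,0,0,0,0,0.01,0,0,0,0,0,0,0,0,0,0]'

```text
time: 28.7
tcp_pos: [0.6041, 0.0718, 0.159]
tcp_rot: [-0.0, 0.753, 0.658, -0.0]
ft_force: [-0.0, 0.3, -1.8]
grip_width: 0.0085
grip_force: 58.9
```

Call:
arm_command --rows '[0,0,0,0.01,0,0,0,0,0,0,0.01,0,0,0,0,0,0,0,0,0,0]'

```text
time: 29.08
tcp_pos: [0.6044, 0.0719, 0.1582]
tcp_rot: [0.0, 0.753, 0.658, 0.0]
ft_force: [-4.9, -1.1, 8.2]
grip_width: 0.0085
grip_force: 60.2
```

Call:
arm_command --rows '[0,0,0,0.007,0,0,0,0,0,0,0,0,0,0]'

```text
time: 29.32
tcp_pos: [0.6045, 0.0719, 0.1582]
tcp_rot: [0.0, 0.753, 0.658, 0.0]
ft_force: [-6.2, -0.7, 12.3]
grip_width: 0.0087
grip_force: 60.8
```

Call:
arm_command --rows '[0,0,0,-0.012,0,0,0,0.15,0,0,0,0,0,0,0.25,0,0,0,0,0,0,0.35,0,0,0,0,0,0,0.45,0,0,0,0,0,0,0.45,0,0,0,0,0,0,0.45,0,0,0,0,0,0]'

```text
time: 30.2
tcp_pos: [0.6041, 0.0718, 0.1567]
tcp_rot: [-0.0, 0.753, 0.658, -0.0]
ft_force: [-0.5, 0.3, -0.3]
grip_width: 0.0386
grip_force: 0.0
```

Call:
arm_command --rows '[0.45,0,0,-0.05,0,0,0,0.45,0,0,-0.1,0,0,0,0.45,0,0,-0.2,0,0,0,0.45,0,0,-0.3,0,0,0,0.45,0,0,-0.3,0,0,0,0.45,0,-0.3,-0.1,0,0,0,0.45,0,-0.3,0,0,0,0,0.45,0,-0.3,0,0,0,0,0.45,0,0,0,0,0,0]'

```text
time: 31.32
tcp_pos: [0.4682, 0.0901, 0.3159]
tcp_rot: [0.0, 0.752, 0.659, 0.001]
ft_force: [0.6, 0.8, 0.0]
grip_width: 0.0385
grip_force: 0.0
```

Run:
```python
from h import *
np.set_printoptions(precision=4,suppress=True)
print(cur()[0])
im=[]
for n,(x,y,w,h) in {"scene":(265,150,170,160),"top":(225,135,140,130)}.items():
    I,D=manip.snapshot(n); im.append(cv2.resize(I[y:y+h,x:x+w,::-1],(400,375),interpolation=2))
    if n=="scene":
        q=cloud(n,D)-ORG; q=np.stack([q@U,q@V,q[...,2]],-1)
        m=(q[...,1]>.075)&(q[...,1]<.19)&(q[...,2]>.157)&(q[...,2]<.172)&(np.abs(q[...,0])<.028); a=q[m]; print("bar",len(a),a.mean(0),a.min(0),a.max(0))
        m=(q[...,2]>.18)&(q[...,2]<.207)&(np.abs(q[...,1])<.014)&(q[...,0]>.035)&(q[...,0]<.085); print("tab",np.median(q[m],0))
        print("peg",peg()[:4])
        k=q[(I.max(-1)<70)&(np.hypot(q[...,0]-.108,q[...,1]+.105)<.04)&(q[...,2]>.22)]; print("knob",k.mean(0))
cv2.imwrite("pics/c7.png",cv2.hconcat(im))
```

```text
[0.4682 0.0901 0.3159]
bar 174 [0.0076 0.1373 0.1632] [-0.0131  0.0859  0.157 ] [0.027  0.1875 0.1681]
tab [0.0556 0.0008 0.194 ]
peg (array([ 0.525 , -0.0822,  0.224 ]), np.float64(0.032389140084377904), np.float64(228.81763750961025), np.int64(35))
knob [ 0.1122 -0.1005  0.2668]
```

View pics/c7.png

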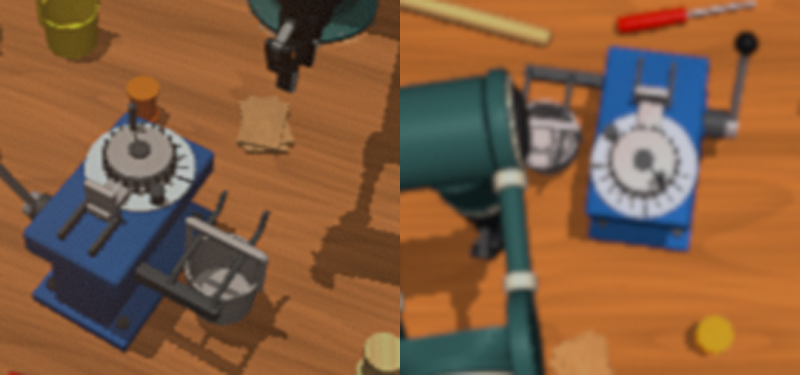

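Run:
```python
from h import *
np.set_printoptions(precision=4,suppress=True)
def f(D):
    q=cloud("top",D)-ORG; q=np.stack([q@U,q@V,q[...,2]],-1); m=(q[...,2]>.203)&(q[...,2]<.225)&(np.abs(q[...,1])<.015)&(q[...,0]>.03)&(q[...,0]<.09); return m.sum(),q[m].mean(0)
print(f(np.load("top0.npz")["D"]),f(manip.snapshot("top")[1]))
```

```text
(np.int64(29), array([0.0649, 0.0004, 0.2121])) (np.int64(26), array([0.0494, 0.0006, 0.2116]))
```

Run:
```python
from h import *
from scipy.optimize import minimize_scalar
np.set_printoptions(precision=3,suppress=True)
def ang(n,D,rng):
    P=cloud(n,D); d=P-DIAL; m=(P[...,2]>.212)&(P[...,2]<.245)&(np.hypot(d[...,0],d[...,1])<.046); ij=np.argwhere(m)[:,::-1].mean(0)
    # model: visible pixels of a cylinder
    best=[]
    for a in np.arange(*rng,.5):
        t=np.radians(a); c=DIAL+.034*(np.cos(t)*U+np.sin(t)*V)
        mask=np.zeros((400,640),bool); f=8
        pts=np.array([pix(n,c+.005*(np.cos(k)*U+np.sin(k)*V)+z*Z) for k in np.linspace(0,6.28,16) for z in(.048,.073)],np.float32)
        im=np.zeros((3200,5120),np.uint8) if 0 else None
        h=cv2.convexHull(pts); M=cv2.moments(h); cc=np.array([M["m10"],M["m01"]])/M["m00"]
        best.append((np.hypot(*(cc-ij)),a,*(cc-ij)))
    return ij,m.sum(),np.array(min(best))
for n in("scene","top"):
    print(n,"at1",ang(n,np.load(n+"0.npz")["D"],(100,135)))
    print(n,"now",[ang(n,manip.snapshot(n)[1],(205,245))[1:] for _ in range(2)])
I,D=manip.snapshot("top"); I=np.mean([manip.snapshot("top")[0] for _ in range(5)],0).astype(np.uint8)
c=pix("top",DIAL+.02*U+.03*Z).astype(int); cv2.imwrite("pics/c8.png",cv2.resize(I[c[1]-25:c[1]+22,c[0]-25:c[0]+25,::-1],None,fx=11,fy=11,interpolation=2))
```

```text
scene at1 (array([335.846, 206.346]), np.int64(26), array([  0.678, 122.   ,   0.677,  -0.049]))
scene now [(np.int64(30), array([  0.06 , 228.   ,  -0.053,  -0.028])), (np.int64(29), array([  0.1  , 228.   ,  -0.005,   0.1  ]))]Traceback (most recent call last):
  File "<stdin>", line 17, in <module>
  File "<stdin>", line 11, in ang
  File "h.py", line 10, in pix
    f,cx,cy,R,t=cam(n); p=R@np.asarray(P,float)+t; return np.array([f*p[0]/p[2]+cx,f*p[1]/p[2]+cy])
                ~~~^^^
  File "h.py", line 4, in cam
    c=manip.camera_model(n); f=200/np.tan(np.radians(c["fovy"])/2)
ValueError: time passes only in moves, steps and waits
```

Two views agree with 7, but latch travel reads 15.5 mm. I'll test the lock with a gentle nudge on the peg; it must not yield.

Call:
arm_command --rows '[0,0,0,0,0,0,0]'

```text
time: 31.75
tcp_pos: [0.471, 0.0896, 0.3141]
tcp_rot: [-0.0, 0.753, 0.658, -0.0]
ft_force: [0.1, -0.5, 0.4]
grip_width: 0.0212
grip_force: 0.0
```

Run:
```python
from h import *
a=np.radians(225); t=lambda tr,z: DIAL*[1,1,0]+(.034*np.cos(a)+tr*np.sin(a))*U+(.034*np.sin(a)-tr*np.cos(a))*V+z*Z
print(t(.016,.219))
p,R=rows([(t(.026,.316),127.3,8)],0,2)
rows([(t(.026,.219),127.3,4)],0,2,p,R)
```

```text
[ 0.51265809 -0.06877603  0.219     ]
0, -0.12, 0.05, 0, 0, 0, -0.94,
0, -0.12, 0.03, 0, 0, 0, -0.94,
0, -0.13, 0.02, 0, 0, 0, -0.94,
0, -0.13, 0.01, -0.01, 0, 0, -0.94,
0, -0.13, 0, 0, 0, 0, -0.94,
0, -0.13, -0.02, 0, 0, 0, -0.94,
0, -0.12, -0.03, 0, 0, 0, -0.94,
0, -0.12, -0.04, 0, 0, 0, -0.94,
-- [ 0.506  -0.0604  0.3156]
0, 0, 0, 0.16, 0, 0, 0.01,
0, 0, 0, 0.16, 0, 0, 0.01,
0, 0, 0, 0.16, 0, 0, 0.01,
0, 0, 0, 0.16, 0, 0, 0.01,
-- [ 0.506  -0.0604  0.2196]
```

Call:
arm_command --rows '[0,-0.12,0.05,0,0,0,-0.94,0,-0.12,0.03,0,0,0,-0.94,0,-0.13,0.02,0,0,0,-0.94,0,-0.13,0.01,0,0,0,-0.94,0,-0.13,0,0,0,0,-0.94,0,-0.13,-0.02,0,0,0,-0.94,0,-0.12,-0.03,0,0,0,-0.94,0,-0.12,-0.04,0,0,0,-0.94,0,0,0,0,0,0,0]'

```text
time: 32.88
tcp_pos: [0.5059, -0.0612, 0.3139]
tcp_rot: [-0.0, 0.444, 0.896, -0.0]
ft_force: [-0.6, -0.5, -0.1]
grip_width: 0.0001
grip_force: 0.0
```

Call:
arm_command --rows '[0,0,0,0.16,0,0,0,0,0,0,0.16,0,0,0,0,0,0,0.16,0,0,0,0,0,0,0.16,0,0,0,0,-0.03,0,0,0,0,0,0,-0.03,0,0,0,0,0,0,0,0,0,0,0,0]'

```text
time: 33.75
tcp_pos: [0.5122, -0.0677, 0.2198]
tcp_rot: [0.001, 0.443, 0.897, 0.0]
ft_force: [0.1, 0.7, 0.4]
grip_width: 0.0004
grip_force: 0.0
```

Call:
arm_command --rows '[0,-0.01,0,0,0,0,0,0,0,0,0,0,0,0]'

```text
time: 34.0
tcp_pos: [0.5122, -0.0684, 0.219]
tcp_rot: [0.0, 0.443, 0.897, 0.0]
ft_force: [0.3, 1.2, 0.4]
grip_width: -0.0001
grip_force: 0.5
```

Call:
arm_command --rows '[0,-0.008,0,0,0,0,0,0,0,0,0,0,0,0]'

```text
time: 34.25
tcp_pos: [0.5124, -0.069, 0.2185]
tcp_rot: [-0.0, 0.442, 0.897, 0.0]
ft_force: [-1.9, 4.7, 3.1]
grip_width: 0.0003
grip_force: 2.6
```

Call:
arm_command --rows '[0,-0.008,0,0,0,0,0,0,0,0,0,0,0,0]'

```text
time: 34.5
tcp_pos: [0.5129, -0.0698, 0.2184]
tcp_rot: [-0.001, 0.442, 0.897, 0.0]
ft_force: [-2.5, 5.7, 4.5]
grip_width: 0.0002
grip_force: 3.0
```

Call:
arm_command --rows '[0,-0.008,0,0,0,0,0,0,0,0,0,0,0,0]'

```text
time: 34.75
tcp_pos: [0.5131, -0.0702, 0.2184]
tcp_rot: [-0.002, 0.442, 0.897, 0.001]
ft_force: [-5.2, 8.1, 6.3]
grip_width: -0.0001
grip_force: 4.3
```

It holds at about 10 N, above the 6 N that moves it on, so it is locked. Backing off.

Call:
arm_command --rows '[0,0.05,0,0,0,0,0,0,0.06,0,0,0,0,0,0,0,0,-0.2,0,0,0,0,0,0,-0.3,0,0,0,0,0,0,-0.2,0,0,0,0,0,-0.3,0,0,0,0,0,0,-0.2,0,0,0,0,0,0,0,0,0,0,0]'

```text
time: 35.75
tcp_pos: [0.4434, -0.1048, 0.3233]
tcp_rot: [0.001, 0.443, 0.896, -0.0]
ft_force: [0.0, 1.1, 0.7]
grip_width: -0.0001
grip_force: 0.0
```

Run:
```python
from h import *
s=manip.read_state(); print(s["tcp_pos"],s["ft_force"]); print(peg()[:4])
I,D=manip.snapshot("scene"); q=cloud("scene",D)-ORG; q=np.stack([q@U,q@V,q[...,2]],-1)
m=(q[...,2]>.18)&(q[...,2]<.207)&(np.abs(q[...,1])<.014)&(q[...,0]>.035)&(q[...,0]<.085); print("tab",np.median(q[m],0))
m=(q[...,1]>.075)&(q[...,1]<.19)&(q[...,2]>.157)&(q[...,2]<.172)&(np.abs(q[...,0])<.028); print("bar",q[m].mean(0))
print(manip.hand_in())
```

```text
[ 0.4433681  -0.10478574  0.3233447 ] [0.01378608 1.09510531 0.6559041 ]
(array([ 0.52494456, -0.08220464,  0.22328739]), np.float64(0.03243387963514883), np.float64(228.7611270996752), np.int64(36))
tab [0.05565965 0.00048761 0.19206383]
bar [0.007444   0.13943004 0.16307235]
the job is handed in; nothing more can be done
None
```

I handed the job in at about 36 s: lever back at its stop, sleeve at 7, latch pushed hard home, pail hanging on both prongs; the cameras read about 15.5 mm of the latch's 17 mm travel, but the sleeve held against a 10 N nudge on the peg.

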